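# Straight edge out of the tool chest from under its till

## Robot

A 6-joint arm with a two-finger parallel gripper is mounted at the origin on a cart in front of the work surface, level with it; the furniture and walls round the work are solid. World frame = base frame: x ahead of the robot, y to its left, z up, the work surface at z = 0. Lengths are in mm, angles in rad, forces in N, time in s.
With the tool pointing down it reaches from about 275 to 750 mm from the base axis. Payload 10.2 kg.
Tool frame: the origin (TCP) lies at the centre of the arm's flange, where the gripper is bolted on; the fingertips stand 173 mm ahead of it and the grasp point (between the pads) lies 155 mm ahead of it; z points along the fingers, y is the line along which they close (so a half turn about z gives the same grasp; the last joint's range is limited). The gripper opens to 85 mm and grips with 20 to 120 N. Pads are 22 mm wide; open, the fingers measure 114 mm over their backs; the gripper's body (76 mm by 85 mm) begins 54 mm behind the grasp point. The pads swing forward as they close: fully open they stand 13 mm farther back than shut.
Start: joints at [-1.571, 0.313, 1.498, -0, 1.331, -0.223], TCP at [115.991, -512.034, 404.694] pointing down, gripper open.
Joint ranges: [-2.94, 2.94], [-0.97, 2.17], [0.19, 2.56], [-1.23, 4.37], [0.02, 3.11], [-2.88, 2.88]. Speed limits (rad/s): [2.39, 2.39, 3.01, 3.14, 3.14, 3.14].

## Interface

Orientations are given as a unit quaternion [w, x, y, z].
In Python, from rig import ctrl gives the robot as it stands.
- The arm moves only by the tool drive_effector, called after "Request:" by a JSON object that holds its "api" and its "payload", one argument or row to a line. Schema: {"type":"object","properties":{"offsets":{"type":"object","properties":{"tx":{"type":"array","items":{"type":"number"},"minItems":1,"maxItems":8},"ty":{"type":"array","items":{"type":"number"},"minItems":1,"maxItems":8},"tz":{"type":"array","items":{"type":"number"},"minItems":1,"maxItems":8},"ax":{"type":"array","items":{"type":"number"},"minItems":1,"maxItems":8},"ay":{"type":"array","items":{"type":"number"},"minItems":1,"maxItems":8},"az":{"type":"array","items":{"type":"number"},"minItems":1,"maxItems":8}},"additionalProperties":false,"required":["tx","ty","tz","ax","ay","az"]},"jaw":{"type":"number"},"squeeze":{"type":"number"},"only":{"type":"string"},"quiet":{"type":"boolean"},"lines":{"type":"string"}},"required":["offsets"],"additionalProperties":false}. offsets is an object with one list for each field, all of the same length, 1 to 8, a row being the entries at one place: tx, ty, tz (the shift in fractions of the full range, 1 being 1 m), ax, ay, az (a rotation vector in parts of the range, where 1.0 means 2 pi rad); each row is the pose to reach, as a shift and turn from the pose commanded when the call began, along the tool's axes at that moment; what a row does not reach only later rows make up. A row lasts 1/10 s, in which the tool goes at most 50 mm and 0.15 rad, less where a joint would pass 70% of its speed; a pose out of reach is approached as far as the arm can. jaw is the opening from 0.0 (shut) to 1.0 (fully open), set as the call begins (left out keeps the last). The fingers move at their own pace and stop on an object; squeeze is the grip in N (left out, the last holds). Time passes only in rows, so rows that do not move let the fingers close. The tool returns the time, the measured TCP pose, the force, the opening and the grip force at its end. only (a regular expression) keeps the lines of the reply that match it, lines (a string "A,B") keeps lines A to B, and quiet returns only ok. Input that does not fit is refused with a message, and nothing moves.
- ctrl.sense(): the state, without advancing time (a new reading comes with each control period).
- ctrl.capture(name): name is "scene" or "top" or "wrist"; returns the picture (384x512x3 uint8, red, green, blue); there is no depth.
- ctrl.calibration(name): a dict with "fx", "fy", "cx", "cy" (pixels), "position" and "attitude" of the camera in the world. Camera axes: x right, y down, z forward; pixel columns grow to the right and rows downward; lengths in mm; the calibration is good to about 2 mm. The wrist camera is an equidistant fisheye: a pixel r from the principal point sees the ray r / f radians off the axis. A picture is of the moment at which its call begins: read the wrist's pose just before it. calibration takes no time and is no camera call; for the wrist camera it gives the pose at the moment of the call.
- ctrl.finish_job(): hands the job in; it is judged then, once.
The state is a dict: "time_s": time; "joints": joint angles; "dq": joint speeds; "tau": joint torques, N m; "eef_pos": TCP position; "ee_rot": TCP orientation; "force": force on the tool from outside, world axes, zero at the start; "wrist_torque": the same for the moment, N m; "grip_width": opening from 0.0 (shut) to 1.0 (fully open); "grip_force": force on a finger pad.
Only numpy, scipy, OpenCV 4.12 (cv2) and the standard library are available. Lean on these libraries where they do the work, as an engineer would, in place of code of your own. Each camera call takes 0.05 s, during which the arm holds its last target. There are 200 camera calls.

## Task

The straight edge lies in the well of the wooden tool chest, under the loaded sliding till, which has been left part-way along. Push the till fully home to the right-hand end of the chest, then draw the straight edge out through the opening at the left: it is longer than the opening, so its left end has to be tipped up and come out first while the rest slides out from under the till. Finish still holding it in the gripper, about level and well clear above the chest, with the till still home and the other things on the table left where they are.

Things in the scene. Friction and masses are not known exactly. Their poses are not given: they have to be found in the camera images.
- chest: fixed lidless wooden tool chest. Origin: centre of its underside, on the table; y along its length to the left end, x across it away from the robot, z up. Outside 348 (y) x 182 (x) mm, rim 80 mm above the table; walls 9 mm, inside y -165..165, x -82..82 mm, floor top at z 10 mm. Below the till is the well, 49 mm high, from the floor to the till's underside at z 59 mm
- till (a joint): m from home: 0 = till against the right (-y) end of the chest, most 0.13 (left). Open wooden tray 140 mm long, as wide as the chest, z 59 to 79 mm, four low tins fixed in it (up to z 83 mm). Captive in grooves: slides along the chest's y, about 2.5 N friction, cannot lift, stays where left. At home it covers chest y -165..-25 mm, leaving a 190 mm opening at the left
- till_handle (a point): centre of the grip bar of the till's handle: rounded wooden bar 88 mm long (chest x), 14 mm thick (chest y), 15 mm high, its top 109 mm above the table, on two 12 mm posts 36 mm either side of its middle; under the bar 17 mm are free down to a partition. Moves with the till; at chest y -95 mm when home. Axes as the chest's
- straight_edge: dark flat straight edge (rule), 30 mm wide (x) by 300 mm long (y) by 6 mm thick, about 0.16 kg, lying flat on the chest's inner floor nearly parallel to the chest's length. Origin at the centre of its underside, which is also its centre of mass; its y points to its left end, z up.
- edge_left (a point): middle of the left end of the straight edge (150 mm from its centre, 3 mm above its underside)
- edge_right (a point): middle of the right end of the straight edge (150 mm from its centre, 3 mm above its underside)
- pencil: pencil, 142 mm long and 7 mm thick, lying on the floor of the chest along its wall farthest from the robot, beside the straight edge; it may be nudged. Origin at the middle of its underside
- mallet: bystander: small mallet, 197 by 72 by 43 mm, lying at the back of the table, origin at the centre of its underside
- tape_measure: bystander: tape measure standing on edge, 28 by 58 by 52 mm, at the back of the table, origin at the centre of its underside
- eyelet_jar: bystander: jar, 45 mm across, 56 mm high, at the back of the table, origin at the centre of its underside
- thread_spool: bystander: thread spool standing upright, 29 mm across, 46 mm high, at the back of the table, origin at the centre of its underside

How it is judged (in metres and radians):
On the way, in this order (a step that is already met when the one before it is completed fails the run):
1. the till is home against the right-hand end, the straight edge still in the well (value of joint till below 0.008 m and height (world z) of each of edge_left, edge_right below 0.05 m), for 0.2 s.
2. the straight edge is tipped through the opening: left end above the rim, right end still below the till's underside, till home (value of joint till below 0.008 m and height (world z) of edge_left above 0.085 m and height (world z) of edge_right below 0.059 m), for 0.1 s.
At the end, for the whole second after the job is handed in: the straight edge is held still in the fingers, level within 15 degrees, both its ends at least 25 mm above the chest's rim (105 mm above the table), its middle within 250 mm horizontally of the chest's middle, not touching the chest; the till is within 8 mm of home (value of joint till below 0.008 m and height (world z) of each of edge_left, edge_right above 0.105 m and angle between straight_edge's own y axis and vertical between 1.311 and 1.831 rad and contact force between the fingers and straight_edge above 1 N and contact force between straight_edge and chest below 0.1 N and horizontal distance between straight_edge and chest below 0.25 m and linear speed of straight_edge below 0.03 m/s); the arm keeps its last pose, push and grip.
It fails at once if one of the tools or supplies lying on the table is shoved more than 4 cm (distance of any of mallet, tape_measure, eyelet_jar, thread_spool from where it was at the start of the episode above 0.04 m).
It also fails if it takes over 51 s, if anything falls off the work surface, if the arm or the gripper's body presses on something with over 40 N, if the wrist force passes 120 N, or if a joint passes its speed limit or range.

## Working session

There is one attempt and no reset: what is moved stays moved. The work goes in short steps, Python scripts to look and compute and a tool call to move; the robot and the scene stay as the last step left them, time stands still between calls to the robot, and variables do not carry over. Pictures are saved under pics/ and viewed, at most 10 in all, crops included, and the job is handed in when it is done.

```bash
ls; mkdir -p pics
```

Run:
```python
from rig import ctrl
import cv2,numpy as np
s=ctrl.sense();print(s['time_s'],s['eef_pos'],s['ee_rot'])
a=ctrl.capture("scene");b=ctrl.capture("top")
for n,i in(("scene",a),("top",b)):
    cv2.imwrite(f"pics/{n}0.png",i[:,:,::-1]);c=ctrl.calibration(n);print(n,c)
```

```text
pics
rig.py
0.0 [ 115.96594192 -511.99649023  404.12310279] [-6.44212473e-04  9.93804273e-01  1.11142460e-01  8.06868748e-05]
scene {'fx': 474.0574555977476, 'fy': 474.0574555977476, 'cx': 264.15613955617073, 'cy': 192.9614505925248, 'position': array([239.61084214, 665.49785582, 648.46013273]), 'attitude': array([ 0.10650815, -0.22805062,  0.86604691, -0.43198574])}
top {'fx': 421.0534759380142, 'fy': 421.0534759380142, 'cx': 257.95114291347727, 'cy': 188.84228872673953, 'position': array([523.88395479,  21.82135246, 941.57597092]), 'attitude': array([ 0.01975872, -0.70092151,  0.71187715, -0.0393645 ])}
```

View pics/scene0.png

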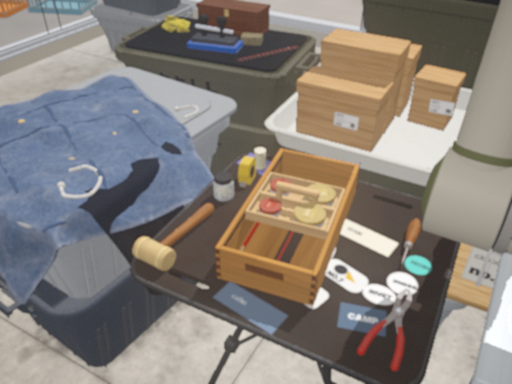

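View pics/top0.png

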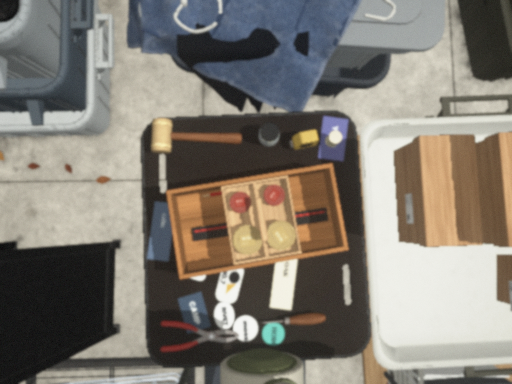

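The pictures show the chest at about cols 167–347, rows 165–278 in the top view. The till spans cols 222–300, and the dark rule's ends show at about (192,233) and (327,214). The mallet, jar, tape and spool lie behind the chest.

Create h.py:
```python
import numpy as np,cv2
from rig import ctrl
from scipy.spatial.transform import Rotation as R
def rot(q): return R.from_quat([q[1],q[2],q[3],q[0]]).as_matrix()
def ray(c,u,v,fish=False):
    x=(u-c['cx'])/c['fx'];y=(v-c['cy'])/c['fy']
    if fish:
        t=np.hypot(x,y);d=np.array([x/t*np.sin(t),y/t*np.sin(t),np.cos(t)]) if t>1e-9 else np.array([0,0,1.])
    else: d=np.array([x,y,1.])
    return np.asarray(c['position']),rot(c['attitude'])@(d/np.linalg.norm(d))
def onz(c,u,v,z,fish=False):
    p,d=ray(c,u,v,fish);return p+d*(z-p[2])/d[2]
def meet(r1,r2):
    (p,d),(q,e)=r1,r2
    s=np.linalg.lstsq(np.c_[d,-e],q-p,rcond=None)[0];a=p+s[0]*d;b=q+s[1]*e
    return (a+b)/2,np.linalg.norm(a-b)
```

Run:
```python
from h import *
c=ctrl.calibration("top");im=cv2.imread("pics/top0.png")
hsv=cv2.cvtColor(im,cv2.COLOR_BGR2HSV)
m=cv2.inRange(hsv,(5,90,70),(25,255,255));m[:160]=0;m[285:]=0;m[:,:160]=0;m[:,352:]=0
n,l,st,_=cv2.connectedComponentsWithStats(m);k=1+st[1:,4].argmax();pts=np.argwhere(l==k)[:,::-1].astype(np.float32)
r=cv2.minAreaRect(pts);print(r)
P=[onz(c,*p,80) for p in cv2.boxPoints(r)];print(np.round(P,1),np.mean(P,0))
a=cv2.resize(im[155:285,155:355],None,fx=4,fy=4,interpolation=cv2.INTER_CUBIC)
s=cv2.imread("pics/scene0.png");b=cv2.resize(s[140:310,200:370],None,fx=3.5,fy=3.5,interpolation=cv2.INTER_CUBIC)
cv2.imwrite("pics/topc.png",a);cv2.imwrite("pics/scenec.png",b)
```

```text
((256.05804443359375, 220.33566284179688), (92.35899353027344, 174.0855255126953), 80.19390869140625)
[[ 597.1  192.4   80. ]
 [ 653.8 -161.6   80. ]
 [ 465.9 -187.9   80. ]
 [ 413.3  160.6   80. ]] [532.52337438   0.88416399  80.        ]
```

View pics/topc.png

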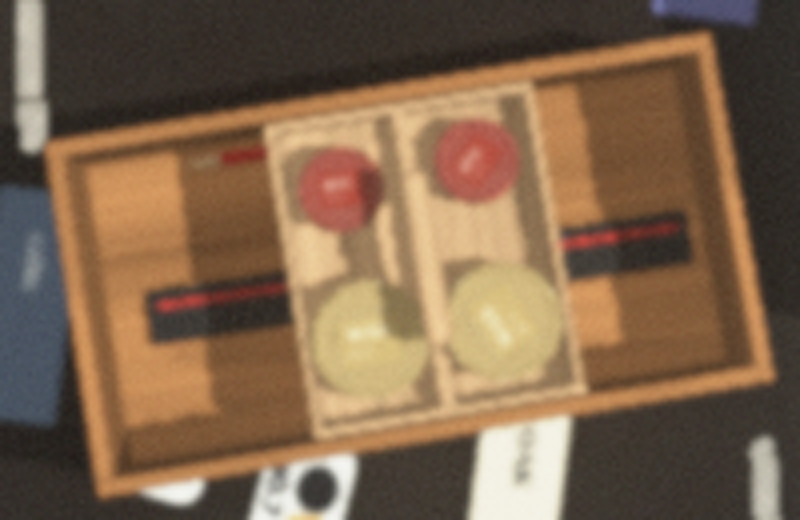

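View pics/scenec.png

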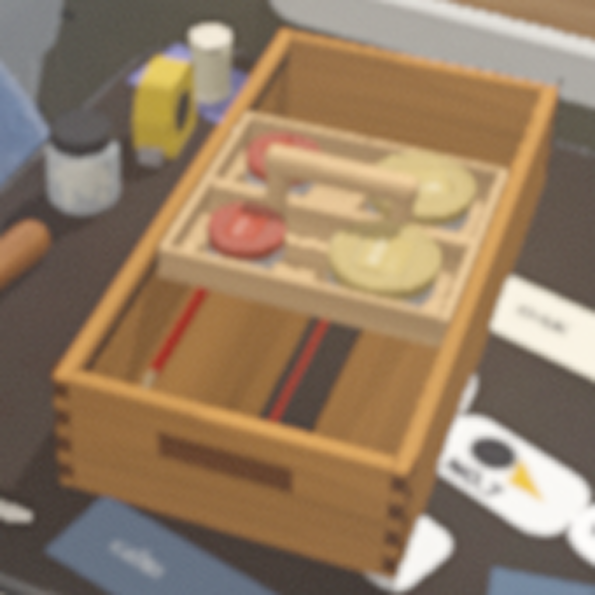

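Run:
```python
from h import *
t=ctrl.calibration("top");s=ctrl.calibration("scene")
T=lambda u,v:((u+.5)/4+154.5,(v+.5)/4+154.5)
S=lambda u,v:((u+.5)/3.5+199.5,(v+.5)/3.5+139.5)
rim=[onz(t,*T(*p),80) for p in [(48,142),(712,35),(775,380),(100,497)]]
print(np.round(rim,1),np.mean(rim,0))
for a,b in [((48,142),(60,375)),((712,35),(287,33)),((775,380),(555,92)),((100,497),(405,475))]: print("tri rim",*meet(ray(t,*T(*a)),ray(s,*S(*b))))
C=np.mean(rim,0);ey=(rim[0]+rim[3]-rim[1]-rim[2]);ey/=np.linalg.norm(ey);ex=np.array([ey[1],-ey[0],0]);print("ey",ey)
ch=lambda p:np.round([(p-C)@ex,(p-C)@ey,p[2]],1)
for p in [(265,128),(535,82),(583,388),(318,437)]: print("till",ch(onz(t,*T(*p),79)))
for p in [(150,293),(158,342),(686,212),(692,260)]: print("rule",ch(onz(t,*T(*p),16)),np.round(onz(t,*T(*p),16),1))
x=ctrl.sense();M=rot(x['ee_rot'])
D=np.array([*(C+ey*40)[:2],404])-x['eef_pos'];print("tool shift",M.T@D, "rot",R.from_matrix(M.T@np.c_[ey,ex,[0,0,-1]]).as_rotvec())
```

```text
[[ 596.   183.9   80. ]
 [ 646.7 -158.5   80. ]
 [ 468.8 -185.3   80. ]
 [ 416.8  157.6   80. ]] [532.08427295  -0.57864192  80.        ]
tri rim [594.99239316 183.18610022  80.82929626] 2.105636386184409
tri rim [ 646.51698384 -159.23286867   77.85916547] 1.1468914835427837
tri rim [ 470.16415803 -185.51430773   76.18228537] 3.4538265797828323
tri rim [418.11483314 158.07818556  80.45346644] 2.691225662288667
ey [-0.14823444  0.98895225  0.        ]
till [79.8 62.8 79. ]
till [ 80.8 -78.3  79. ]
till [-77.7 -75.8  79. ]
till [-79.5  61.1  79. ]
rule [  6.9 141.6  16. ] [518.  140.5  16. ]
rule [-20.  141.3  16. ] [491.3 136.2  16. ]
rule [   2.3 -155.9   16. ] [ 557.5 -154.4   16. ]
rule [ -24.2 -154.5   16. ] [ 531.  -156.9   16. ]
tool shift [ 521.76833314 -446.72968423    0.84684164] rot [-7.13609447e-04 -1.08446162e-03 -1.49680045e+00]
```

The manual's scale: shifts go in shares of 1 m and turns go in shares of 2 pi rad. Converting my numbers, 522 mm / 1000 = 0.522, -447 mm / 1000 = -0.447, -1.497 rad / 6.2832 = -0.2383.

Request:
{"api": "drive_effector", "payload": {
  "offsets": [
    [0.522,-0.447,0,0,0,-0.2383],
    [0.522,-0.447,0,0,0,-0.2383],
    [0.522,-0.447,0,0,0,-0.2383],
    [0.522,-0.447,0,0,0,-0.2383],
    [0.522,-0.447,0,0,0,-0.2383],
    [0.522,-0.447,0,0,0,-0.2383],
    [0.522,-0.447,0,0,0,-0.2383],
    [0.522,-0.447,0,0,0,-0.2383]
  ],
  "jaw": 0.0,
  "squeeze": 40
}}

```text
refused: offsets: the value is not of type 'object' (schema: type "object"). Nothing was moved.
```

Nothing moved. I misread the format; it is an object with one list for each field. Resending.

Request:
{"api": "drive_effector", "payload": {
  "offsets": {"tx":[0.522,0.522,0.522,0.522,0.522,0.522,0.522,0.522],"ty":[-0.447,-0.447,-0.447,-0.447,-0.447,-0.447,-0.447,-0.447],"tz":[0,0,0,0,0,0,0,0],"ax":[0,0,0,0,0,0,0,0],"ay":[0,0,0,0,0,0,0,0],"az":[-0.2383,-0.2383,-0.2383,-0.2383,-0.2383,-0.2383,-0.2383,-0.2383]},
  "jaw": 0.0,
  "squeeze": 40
}}

```text
time_s: 0.9
eef_pos: [355.5, -189.2, 404.7]
ee_rot: [0.0, 0.756, 0.655, 0.0]
force: [0.7, -0.9, 0.6]
grip_width: 0.0
grip_force: 0.0
```

Add to h.py:
```python
C=np.array([532.1,-.6,0]);ey=np.array([-.1482,.98895,0]);ex=np.array([ey[1],-ey[0],0])
B=np.c_[ex,ey,[0,0,1]]
def ch(p): return B.T@(np.asarray(p)-C)
def go(cx,cy,z,tilt=0,yaw=0):
    "tool shift to chest point for TCP; tilt = left end up (rad)"
    x=ctrl.sense();M=rot(x['ee_rot'])
    T=B@R.from_euler('z',yaw).as_matrix()@R.from_euler('x',tilt).as_matrix()@np.array([[0,1,0],[1,0,0],[0,0,-1.]])
    print("at",x['time_s'],ch(x['eef_pos']).round(1),"shift",np.round(M.T@(C+B@[cx,cy,z]-x['eef_pos']),1),"rot",np.round(R.from_matrix(M.T@T).as_rotvec(),3),"F",np.round(x['force'],1))
```

```bash
python3 -c "
from h import *
go(0,40,404)"
```

```text
at 0.9 [-202.6 -160.4  404.7] shift [250.1 136.6   0.7] rot [ 0.     0.    -0.291] F [ 0.7 -0.9  0.6]
```

To row units: 250 mm / 1000 = 0.25, 137 mm / 1000 = 0.137, -0.291 rad / 6.2832 = -0.0463.

Request:
{"api": "drive_effector", "payload": {
  "offsets": {"tx":[0.25,0.25,0.25,0.25,0.25,0.25,0.25,0.25],"ty":[0.137,0.137,0.137,0.137,0.137,0.137,0.137,0.137],"tz":[0.001,0.001,0.001,0.001,0.001,0.001,0.001,0.001],"ax":[0,0,0,0,0,0,0,0],"ay":[0,0,0,0,0,0,0,0],"az":[-0.0463,-0.0463,-0.0463,-0.0463,-0.0463,-0.0463,-0.0463,-0.0463]},
  "jaw": 0.0,
  "squeeze": 40
}}

```text
time_s: 1.7
eef_pos: [527.2, 36.3, 403.1]
ee_rot: [-0.0, 0.654, 0.756, -0.0]
force: [-0.3, -0.0, -0.1]
grip_width: -0.002
grip_force: 0.0
```

Run:
```python
from h import *
go(0,25,266)
c=ctrl.calibration("wrist");print(c)
im=ctrl.capture("wrist");cv2.imwrite("pics/w1.png",im[:,:,::-1])
```

```text
at 1.7 [  0.6  37.2 403.1] shift [-12.2  -0.4 137.1] rot [-0.001 -0.    -0.004] F [-0.3 -0.  -0.1]
{'fx': 297.3186396354542, 'fy': 297.3186396354542, 'cx': 257.33022677904995, 'cy': 190.79063436716706, 'position': array([515.6125156 , 117.42641047, 371.36755644]), 'attitude': array([0.16382752, 0.98384395, 0.07132374, 0.01116022])}
```

View pics/w1.png

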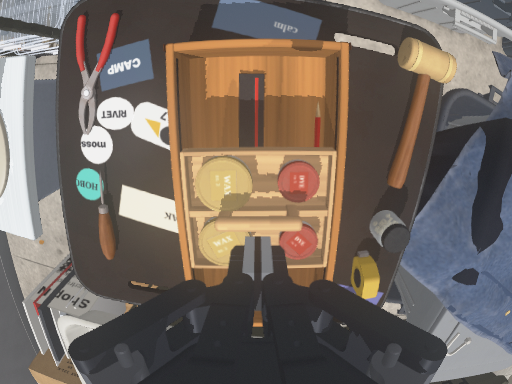

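The wrist view shows the handle bar from (217,225) to (301,223). The rule's left end is at (240..264,73) and its visible side edges run down to about row 146. The pencil is at (318,104–146).

Run:
```python
from h import *
t=ctrl.calibration("top");s=ctrl.calibration("scene")
w={'fx':297.3186,'fy':297.3186,'cx':257.33,'cy':190.79,'position':np.array([515.61,117.43,371.37]),'attitude':[0.16382752,0.98384395,0.07132374,0.01116022]}
T=lambda u,v:((u+.5)/4+154.5,(v+.5)/4+154.5)
S=lambda u,v:((u+.5)/3.5+199.5,(v+.5)/3.5+139.5)
for a,b in [((301,223),(270,160)),((217,225),(416,192))]:
    p,e=meet(ray(w,*a,True),ray(s,*S(*b)));print("bar",ch(p).round(1),e.round(1))
for a,b in [((240,73),(158,342)),((264,73),(150,293))]:
    p,e=meet(ray(w,*a,True),ray(t,*T(*b)));print("rule",ch(p).round(1),e.round(1),ch(onz(w,*a,16,True)).round(1))
for a in [(239,146),(263.5,146)]: print(ch(onz(w,*a,16,True)).round(1))
print("bar z102",ch(onz(w,259,224,102,True)))
go(0,25,266)
```

```text
bar [ 43.7  -8.2 101. ] 1.3
bar [-40.6 -10.  100.8] 0.1
rule [-20.6 144.4  -6.6] 0.5 [-19.5 143.   16. ]
rule [  8.  143.6   1.5] 1.8 [  8.6 142.7  16. ]
[-21.8  54.9  16. ]
[ 7.9 54.8 16. ]
bar z102 [  1.93377996  -8.1755817  102.        ]
at 1.75 [3.000e-01 3.660e+01 4.034e+02] shift [-1.160e+01 -1.000e-01  1.374e+02] rot [-0.001 -0.    -0.006] F [ 0.  -0.2  0. ]
```

To row units: 136 mm / 1000 = 0.136, 135 mm / 1000 = 0.135, -0.006 rad / 6.2832 = -0.001.

Request:
{"api": "drive_effector", "payload": {
  "offsets": {"tx":[-0.012,-0.012,-0.012,-0.012],"ty":[0,0,0,0],"tz":[0.045,0.09,0.135,0.136],"ax":[0,0,0,0],"ay":[0,0,0,0],"az":[-0.001,-0.001,-0.001,-0.001]},
  "jaw": 0.0,
  "squeeze": 40
}}

```text
time_s: 2.15
eef_pos: [527.2, 23.1, 263.4]
ee_rot: [-0.004, 0.653, 0.757, -0.003]
force: [-0.5, 0.6, 0.7]
grip_width: -0.001
grip_force: 0.0
```

Request:
{"api": "drive_effector", "payload": {
  "offsets": {"tx":[-0.02,-0.035,-0.05,-0.065,-0.08,-0.088,-0.092,-0.092],"ty":[0,0,0,0,0,0,0,0],"tz":[0,0,0,0,0,0,0,0],"ax":[0,0,0,0,0,0,0,0],"ay":[0,0,0,0,0,0,0,0],"az":[0,0,0,0,0,0,0,0]}
}}

```text
time_s: 2.95
eef_pos: [542.6, -67.5, 267.6]
ee_rot: [0.0, 0.653, 0.758, -0.0]
force: [0.1, 0.2, -0.6]
grip_width: -0.001
grip_force: 0.0
```

Run:
```python
from h import *
go(0,-77,266)
```

```text
at 2.95 [  0.5 -67.7 267.6] shift [-9.3 -0.5  1.6] rot [-0.     0.001 -0.   ] F [ 0.1  0.2 -0.6]
```

To row units: -9 mm / 1000 = -0.009, -7 mm / 1000 = -0.007.

Request:
{"api": "drive_effector", "payload": {
  "offsets": {"tx":[-0.004,-0.007,-0.009,-0.009],"ty":[0,0,0,0],"tz":[0,0,0,0],"ax":[0,0,0,0],"ay":[0,0,0,0],"az":[0,0,0,0]}
}}

```text
time_s: 3.35
eef_pos: [543.8, -75.1, 267.5]
ee_rot: [-0.001, 0.652, 0.758, 0.001]
force: [-0.8, 7.8, 2.1]
grip_width: 0.001
grip_force: 4.0
```

Run:
```python
from h import *
go(0,-77,266)
im=ctrl.capture("top")[:,:,::-1];a=cv2.resize(im[155:285,155:355],None,fx=4,fy=4,interpolation=cv2.INTER_CUBIC);cv2.imwrite("pics/t2.png",a)
```

```text
at 3.35 [  0.5 -75.4 267.5] shift [-1.6 -0.5  1.5] rot [-0.001 -0.002  0.   ] F [-0.8  7.8  2.1]
```

View pics/t2.png

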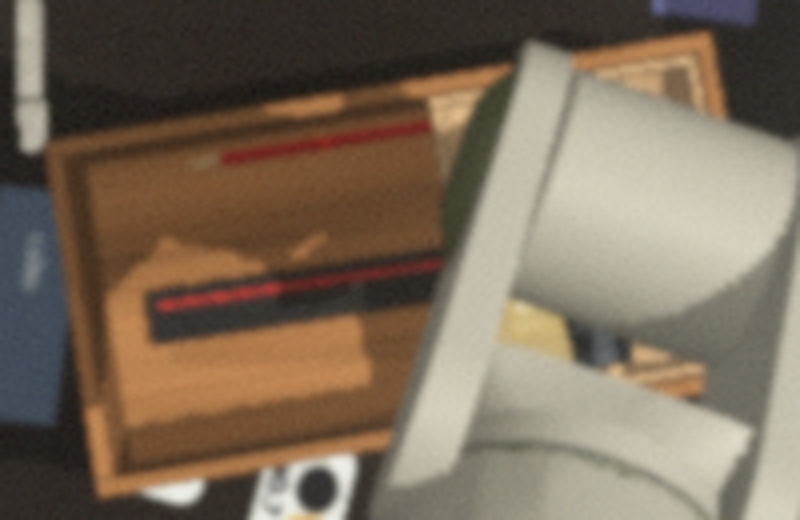

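The till's left edge is now at about (430,97) and its far end reaches the right wall. I'll press a little more to confirm it's home, then back off and move over the rule.

To row units: -5 mm / 1000 = -0.005, -3 mm / 1000 = -0.003.

Request:
{"api": "drive_effector", "payload": {
  "offsets": {"tx":[-0.003,-0.005,-0.005,-0.005],"ty":[0,0,0,0],"tz":[0,0,0,0],"ax":[0,0,0,0],"ay":[0,0,0,0],"az":[0,0,0,0]}
}}

```text
time_s: 3.8
eef_pos: [544.1, -76.7, 267.5]
ee_rot: [-0.005, 0.652, 0.758, 0.003]
force: [-2.7, 33.4, 10.0]
grip_width: 0.0
grip_force: 16.6
```

Run:
```python
from h import *
t=ctrl.calibration("top");print("till left edge",ch(onz(t,430.5/4+154.5,97.5/4+154.5,79)))
go(-8,40,230)
```

```text
till left edge [ 81.84592151 -23.46256678  79.        ]
at 3.8 [  0.6 -77.  267.5] shift [116.6  -8.4  38.8] rot [-0.002 -0.011  0.001] F [-2.7 33.4 10. ]
```

To row units: 122 mm / 1000 = 0.122, 115 mm / 1000 = 0.115, 0.017 rad / 6.2832 = 0.0027.

Request:
{"api": "drive_effector", "payload": {
  "offsets": {"tx":[0.04,0.08,0.115,0.122,0.122,0.122],"ty":[-0.004,-0.008,-0.008,-0.008,-0.008,-0.008],"tz":[0,0,0,0,0,0],"ax":[0,0,0,0,0,0],"ay":[0,0,0,0,0,0],"az":[0,0,0,0.0027,0.0027,0.0027]},
  "jaw": 0.65,
  "squeeze": 60
}}

```text
time_s: 4.4
eef_pos: [518.8, 38.2, 267.7]
ee_rot: [0.0, 0.659, 0.752, -0.0]
force: [0.6, -0.5, -0.3]
grip_width: 0.652
grip_force: 0.0
```

Run:
```python
from h import *
go(-7,40,186,0,-0.017)
c=ctrl.calibration("wrist");print(c)
im=ctrl.capture("wrist");cv2.imwrite("pics/w2.png",im[:,:,::-1])
```

```text
at 4.4 [ -7.4  40.4 267.7] shift [-0.3  0.4 81.7] rot [0.    0.001 0.001] F [ 0.6 -0.5 -0.3]
{'fx': 297.3186396354542, 'fy': 297.3186396354542, 'cx': 257.33022677904995, 'cy': 190.79063436716706, 'position': array([508.22834426, 119.52163953, 235.94450469]), 'attitude': array([0.164164  , 0.98420313, 0.065372  , 0.01099475])}
```

View pics/w2.png

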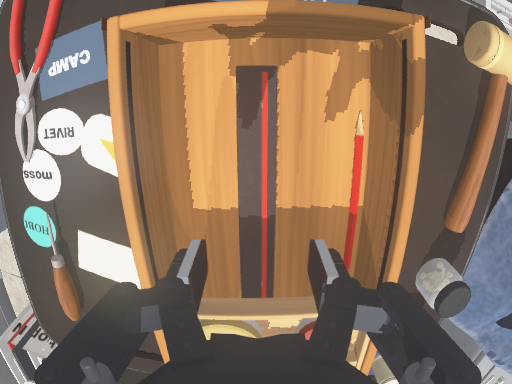

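The rule runs from its left corners (237,67) and (277,67) down to row 297, centred between the pads at about cols 203 and 312. The pencil is at (360,115)–(350,260).

Run:
```python
from h import *
k=dict(fx=297.3186,fy=297.3186,cx=257.33,cy=190.79)
w={**k,'position':np.array([515.61,117.43,371.37]),'attitude':[0.16382752,0.98384395,0.07132374,0.01116022]}
v={**k,'position':np.array([508.23,119.52,235.94]),'attitude':[0.164164,0.98420313,0.065372,0.01099475]}
for a,b in [((240,73),(237,67)),((264,73),(277,67)),((318,104),(360,113))]:
    p,e=meet(ray(w,*a,True),ray(v,*b,True));print(ch(p).round(1),e.round(1),ch(onz(v,*b,16,True)).round(1))
for b in [(240,250),(276,250)]:print(ch(onz(v,*b,16,True)).round(1))
go(-7,40,186,0,-0.017)
```

```text
[-22.9 146.2 -33.9] 1.1 [-20.1 141.6  16. ]
[  9.1 142.6   6.8] 1.5 [  8.7 141.1  16. ]
[ 74.7 107.2   8.8] 1.3 [ 72.3 108.3  16. ]
[-22.6  -6.3  16. ]
[ 8.1 -6.8 16. ]
at 4.45 [ -7.4  40.  267.7] shift [-0.   0.4 81.7] rot [ 0.  0. -0.] F [-0.9  0.1  0.6]
```

To row units: 85.5 mm / 1000 = 0.0855, 80 mm / 1000 = 0.08.

Request:
{"api": "drive_effector", "payload": {
  "offsets": {"tx":[0,0,0,0,0],"ty":[0,0,0,0,0],"tz":[0.04,0.07,0.08,0.0855,0.0855],"ax":[0,0,0,0,0],"ay":[0,0,0,0,0],"az":[0,0,0,0,0]},
  "jaw": 0.65,
  "squeeze": 60
}}

```text
time_s: 4.95
eef_pos: [519.0, 38.3, 182.6]
ee_rot: [0.0, 0.659, 0.752, 0.0]
force: [0.2, 0.6, 0.7]
grip_width: 0.649
grip_force: 0.0
```

Request:
{"api": "drive_effector", "payload": {
  "offsets": {"tx":[0,0,0,0,0,0],"ty":[0,0,0,0,0,0],"tz":[0,0,0,0,0,0],"ax":[0,0,0,0,0,0],"ay":[0,0,0,0,0,0],"az":[0,0,0,0,0,0]},
  "jaw": 0.0,
  "squeeze": 80
}}

```text
time_s: 5.55
eef_pos: [519.0, 38.6, 183.8]
ee_rot: [0.001, 0.659, 0.752, 0.001]
force: [-2.4, -0.1, 7.7]
grip_width: 0.312
grip_force: 78.4
```

```bash
python3 -c "
from h import *
go(-7,40,182,0,-.017)"
```

```text
at 5.55 [ -7.2  40.7 183.8] shift [-0.7  0.2  1.8] rot [0.002 0.001 0.   ] F [-2.4 -0.1  7.7]
```

To row units: -33.5 mm / 1000 = -0.0335, -28 mm / 1000 = -0.028, 0.13 rad / 6.2832 = 0.0207.

Request:
{"api": "drive_effector", "payload": {
  "offsets": {"tx":[0,0,-0.005,-0.01,-0.016,-0.022,-0.028],"ty":[0,0,0,0,0,0,0],"tz":[-0.002,-0.004,-0.0105,-0.0165,-0.0225,-0.028,-0.0335],"ax":[0,0,0,0,0,0,0],"ay":[0,0,0.0053,0.0103,0.0156,0.0207,0.0259],"az":[0,0,0,0,0,0,0]},
  "jaw": 0.0,
  "squeeze": 120
}}

```text
time_s: 6.25
eef_pos: [522.3, 10.7, 216.1]
ee_rot: [-0.062, 0.657, 0.75, 0.054]
force: [0.6, -0.5, -2.2]
grip_width: 0.297
grip_force: 118.5
```

Run:
```python
from h import *
go(-7,-10,230,.26,-.017)
x=ctrl.sense();print(x['grip_width'],x['grip_force'],x['wrist_torque'],rot(x['ee_rot'])[:,0])
c=ctrl.calibration("wrist");print(c)
im=ctrl.capture("wrist");cv2.imwrite("pics/w3.png",im[:,:,::-1])
```

```text
at 6.25 [ -8.1  12.7 216.1] shift [-20.    1.4 -17.4] rot [-0.     0.096  0.   ] F [ 0.6 -0.5 -2.2]
0.2972485388709299 118.5178151819855 [-0.06528643 -0.04119125 -0.03235432] [-0.13004197  0.97790883  0.16365636]
{'fx': 297.3186396354542, 'fy': 297.3186396354542, 'cx': 257.33022677904995, 'cy': 190.79063436716706, 'position': array([511.18278236,  95.90994151, 198.40739762]), 'attitude': array([0.08255763, 0.99438862, 0.06592332, 0.00544237])}
```

View pics/w3.png

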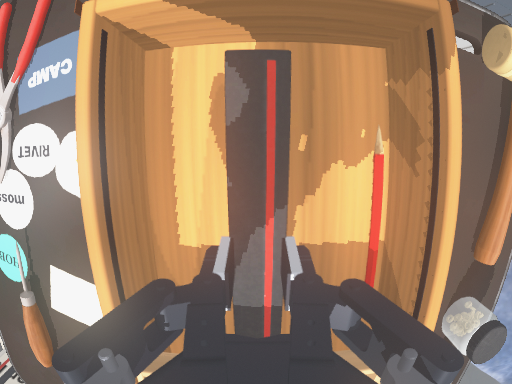

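The rule is gripped and tipping. Its left end is at (226..290,52), wider than before, and the pencil is undisturbed.

Run:
```python
from h import *
k=dict(fx=297.3186,fy=297.3186,cx=257.33,cy=190.79)
v={**k,'position':np.array([511.183,95.91,198.407]),'attitude':[0.08255763,0.99438862,0.06592332,0.00544237]}
for z in(50,58,66,74):
    p=[ch(onz(v,u,52,z,True)) for u in(225.5,290.5)];print(z,np.round(p,1),p[1][0]-p[0][0])
```

```text
50 [[-21.7 145.2  50. ]
 [ 11.1 144.7  50. ]] 32.8835929127236
58 [[-20.9 142.7  58. ]
 [ 10.2 142.2  58. ]] 31.11097610016227
66 [[-20.1 140.1  66. ]
 [  9.3 139.7  66. ]] 29.338359287600877
74 [[-19.3 137.6  74. ]
 [  8.3 137.2  74. ]] 27.565742475039556
```

Request:
{"api": "drive_effector", "payload": {
  "offsets": {"tx":[-0.007,-0.013,-0.018,-0.02,-0.02],"ty":[0,0,0,0,0],"tz":[-0.006,-0.0115,-0.016,-0.0175,-0.0175],"ax":[0,0,0,0,0],"ay":[0.0048,0.0095,0.0127,0.0153,0.0153],"az":[0,0,0,0,0]}
}}

```text
time_s: 6.8
eef_pos: [525.3, -11.8, 229.8]
ee_rot: [-0.097, 0.654, 0.746, 0.085]
force: [0.6, 0.3, -2.1]
grip_width: 0.297
grip_force: 118.6
```

```bash
python3 -c "
from h import *
go(-7,-10,230,.26,-.017)"
```

```text
at 6.8 [ -8.4 -10.  229.8] shift [ 0.1  1.4 -0.2] rot [ 0.     0.001 -0.   ] F [ 0.6  0.3 -2.1]
```

To row units: 150 mm / 1000 = 0.15, 130 mm / 1000 = 0.13.

Request:
{"api": "drive_effector", "payload": {
  "offsets": {"tx":[0.01,0.03,0.05,0.07,0.09,0.11,0.13,0.15],"ty":[0,0,0,0,0,0,0,0],"tz":[0,0,0,0,0,0,0,0],"ax":[0,0,0,0,0,0,0,0],"ay":[0,0,0,0,0,0,0,0],"az":[0,0,0,0,0,0,0,0]}
}}

```text
time_s: 7.6
eef_pos: [505.5, 134.0, 268.3]
ee_rot: [-0.097, 0.653, 0.746, 0.085]
force: [0.1, 0.5, -1.8]
grip_width: 0.296
grip_force: 118.5
```

Request:
{"api": "drive_effector", "payload": {
  "offsets": {"tx":[0.01,0.015,0.015],"ty":[0,0,0],"tz":[0,0,0],"ax":[0,0,0],"ay":[0,0,0],"az":[0,0,0]}
}}

```text
time_s: 7.9
eef_pos: [504.1, 147.0, 271.9]
ee_rot: [-0.097, 0.653, 0.746, 0.085]
force: [-0.1, 0.3, -2.0]
grip_width: 0.295
grip_force: 118.5
```

Run:
```python
from h import *
go(-8,120,350,0,-.017)
im=ctrl.capture("scene");cv2.imwrite("pics/s4.png",im[:,:,::-1])
```

```text
at 7.9 [ -5.8 150.1 271.9] shift [ -9.2  -1.7 -83.2] rot [-0.    -0.259  0.001] F [-0.1  0.3 -2. ]
```

View pics/s4.png

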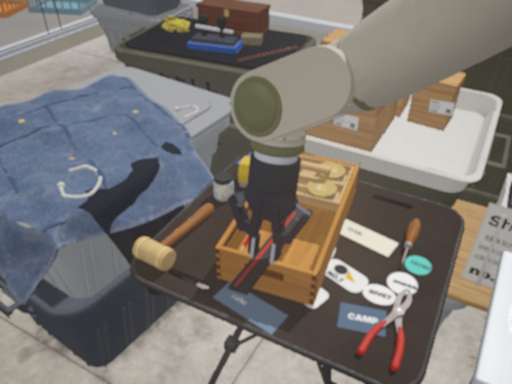

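To row units: -87 mm / 1000 = -0.087, -68 mm / 1000 = -0.068, -0.26 rad / 6.2832 = -0.0414.

Request:
{"api": "drive_effector", "payload": {
  "offsets": {"tx":[0.005,0.012,0.018,0.023,0.023,0.023,0.023,0.023],"ty":[0,0,0,0,0,0,0,0],"tz":[-0.02,-0.045,-0.068,-0.087,-0.087,-0.087,-0.087,-0.087],"ax":[0,0,0,0,0,0,0,0],"ay":[0,0,0,0,-0.0111,-0.0223,-0.0334,-0.0414],"az":[0,0,0,0,0,0,0,0]}
}}

```text
time_s: 8.75
eef_pos: [504.4, 145.9, 361.7]
ee_rot: [0.001, 0.659, 0.752, -0.001]
force: [-0.0, 0.6, -2.9]
grip_width: 0.297
grip_force: 118.8
```

Request:
{"api": "drive_effector", "payload": {
  "offsets": {"tx":[0,0,0],"ty":[0,0,0],"tz":[0,0,0],"ax":[0,0,0],"ay":[0,0,0],"az":[0,0,0]}
}}

```text
time_s: 9.05
eef_pos: [504.4, 146.3, 361.8]
ee_rot: [-0.0, 0.659, 0.752, -0.0]
force: [0.1, 0.6, -1.5]
grip_width: 0.296
grip_force: 118.8
```

Run:
```python
from h import *
go(-8,150,350,0,-.017)
im=ctrl.capture("scene");a=im[110:310,180:400,::-1];b=ctrl.capture("top")[110:310,130:370,::-1]
cv2.imwrite("pics/s5.png",np.hstack([cv2.resize(a,(400,364)),cv2.resize(b,(400,364))]))
```

```text
at 9.05 [ -5.7 149.3 361.8] shift [ 0.6 -2.3 11.8] rot [-0. -0. -0.] F [ 0.1  0.6 -1.5]
```

View pics/s5.png

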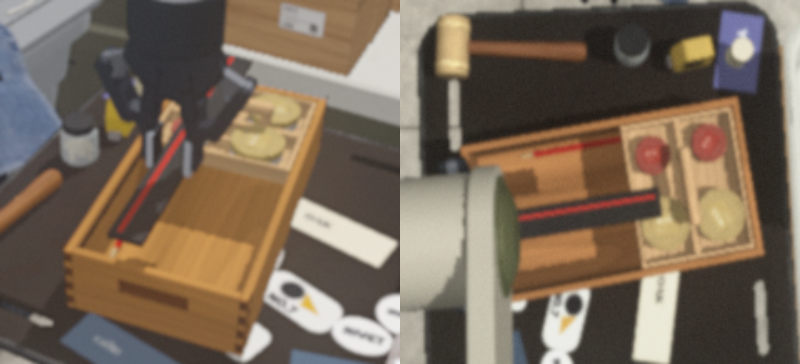

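The rule is held level well above the chest, the till is home, and the other items are where they were. I'll hand it in.

```bash
python3 -c "
from rig import ctrl
print(ctrl.finish_job())"
```

```text
the job is handed in; nothing more can be done
None
```

I pushed the till home and drew the straight edge out left end first. The gripper now holds it level, by its pose about 180 mm above the table, with the till still home and the other items where they were. The job is handed in at about 9 s, and no verdict was returned.

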